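Press the carving pallet home on its sprung three-ball fixture

ROBOT

A 7-joint arm with a two-finger parallel gripper is mounted at the origin on the work surface. World frame = base frame: x ahead of the robot, y to its left, z up, the work surface at z = 0. Lengths are in m, angles in rad, forces in N, time in s.
With the tool pointing down it reaches from about 0.425 to 0.95 m from the base axis. Payload 4.7 kg.
Tool frame: the origin (TCP) lies at the very end of the fingers, on their centre line; the grasp point (between the pads) lies 19 mm behind it (arm.grasp_offset is the distance from the TCP to the grasp point, in m); z points along the fingers, y is the line along which they close (so a half turn about z gives the same grasp; the last joint's range is limited). The gripper opens to 87 mm and grips with 3 to 60 N. Pads are 19 mm wide; open, the fingers measure 117 mm over their backs; the gripper's body (75 mm by 190 mm) begins 51 mm behind the grasp point.
Start: joints at [1.29, 0.469, -0.049, 1.532, 0.024, 1.141, -0.082], TCP at [0.168, -0.654, 0.223] pointing down, gripper open.
Joint ranges: [-2.59, 2.59], [-0.33, 1.99], [-1.39, 1.29], [0.1, 2.45], [-1.04, 4.18], [0.21, 1.99], [-2.66, 2.66]. Speed limits (rad/s): [2.57, 2.57, 3.14, 3.14, 3.14, 3.14, 3.14].

INTERFACE

Orientations are given as a unit quaternion [x, y, z, w].
In Python, from bench import arm gives the robot as it stands. The module is installed in compiled form; this text tells all that it offers.
- The arm moves only by the shell command python3 -m creep 'ROWS' [OPENING] [FORCE]. ROWS is JSON, a list of rows, each a list of 2 entries, a list of its own where there are three numbers: the shift along the tool's x, y, z in m, then the turn about the tool's z in rad. A call has 1 to 8 rows; each row is the pose to reach, as a shift and turn from the pose commanded when the call began, along the tool's axes at that moment; what a row does not reach only later rows make up. A row lasts 1/8 s, in which the tool goes at most 62.5 mm and 10.7 degrees, less where a joint would pass 70% of its speed; a pose out of reach is approached as far as the arm can. A call with a gripper value outside its range is refused whole. OPENING is the finger opening in m, from 0 to 0.087, set as the call begins (- or left out, the last holds). The fingers move at their own pace and stop on an object; FORCE is the grip in N (left out, the last holds). Time passes only in rows, so rows that repeat a pose let the fingers close. It gives the time, the measured TCP pose, the force, the opening and the grip force at its end, in the units of the state.
- arm.get_obs(): the state, without advancing time (a new reading comes with each control period).
- arm.grab_frame(name): name is "side" or "top" or "wrist"; returns a dict with "img" (384x512x3 uint8, blue, green, red), "fx", "fy", "cx", "cy" (pixels), "distortion" ([k1, k2, p1, p2, k3] as OpenCV has them; the pictures are not rectified), "pose" (4x4, takes a point from camera to world coordinates). Camera axes: x right, y up, looking along -z (the intrinsics and any distortion apply to the point x, -y, -z); pixel columns grow to the right and rows downward; lengths in m; the calibration is good to about 2 mm. A picture is of the moment at which its call begins. There is no depth.
- arm.sign_off(): hands the job in; it is judged then, once.
The state is a dict: "clock": time; "q": joint angles; "qvel": joint speeds; "joint_efforts": joint torques, N m; "eef_pos": TCP position; "tcp_rot": TCP orientation; "ft_force": force on the tool from outside, world axes, zero at the start; "ft_torque": the same for the moment, N m; "opening": opening from 0.0 (shut) to 1.0 (fully open); "finger_force": force on a finger pad.
Only numpy, scipy, OpenCV 4.12 (cv2) and the standard library are available. Lean on these libraries where they do the work, as an engineer would, in place of code of your own. Each camera call takes 0.05 s, during which the arm holds its last target. There are 200 camera calls.

TASK

Pick up the round carving pallet by the branch wood standing on it and set it over the three balls of the bench fixture, turned so that its three ridges meet the three sprung rollers. Press it down gently until all three rollers have snapped over the ridges, but keep hold of it and ease it down with the springs, so that it does not slam onto the balls; when it sits level and fully home, let go. Do not push on the fixture itself, and leave the gouge and the glue bottle alone.

Things in the scene. Friction and masses are not known exactly. Their poses are not given: they have to be found in the camera images.
- pallet: Loose carving pallet, 0.3 to 0.6 kg: plywood disc 112 mm across, 16 mm thick (top 26 mm above the origin) on three steel vee feet, with a round upright piece of dark branch wood on its middle, 40 mm thick, 85 mm long, to grip it by. Fits the fixture only one way round. Origin: centre of the underside, at the bottom of the feet; z up; x towards ridge 0.
- blank_top (a point): Centre of the top of the branch wood, 111 mm above the pallet's origin.
- ridge0 (a point): Outer edge of ridge 0 of the pallet. Three steel ridges, 30 mm wide, stick out of the rim, their edges 66 mm from the axis and 18 mm above the origin, at 0, +130 and -130 degrees from the pallet's x axis (the gap away from ridge 0 is 100 degrees, the others 130). Under each ridge is a radial vee groove for one ball, 42 mm from the axis.
- fixture: Fixture fixed to the bench: square steel foot 170 mm wide, 14 mm high, and above it a grey stage with three arms at 0, +130 and -130 degrees from the fixture's x axis. Each arm has a 16 mm steel ball 42 mm from the axis and a grey block (78 to 100 mm from the axis) with a sprung roller pointing inwards. Origin: centre of the underside of the foot, on the bench.
- lowest_home (a point): Point on the fixture's axis, 70.4 mm above its origin: where the home pallet's origin is if the stage is at its lowest. The stage is clamped up to 25 mm higher, anew each time, and this is not reported. Home origin lies 1.4 mm above the ball centres, 25 mm below the roller axes, 37 mm below the block tops. At home the pallet's and fixture's x axes agree.
- catch0 (a joint): Roller at 0 degrees: metres pushed outwards; 0 free, 0.008 on the ridge's edge, 0.003 with the pallet home. Lowered, the pallet meets the rollers 17 mm above home and can rest on them; passing them takes 6 to 11 N besides its weight. From 7 mm above home the springs pull it down with about 7 N; the balls stop it hard. Pressing over 25 N, or letting go over 1 mm above home (a slam), is too much.
- catch1 (a joint): The same for the roller at +130 degrees.
- catch2 (a joint): The same for the roller at -130 degrees.
- gouge: Bystander: wood-carving gouge lying on the bench, yellow wooden handle 29 mm thick, 210 mm long in all. Origin: on the bench below its middle, x towards the blade.
- glue: Bystander: white glue bottle, 52 mm across, 110 mm high. Origin: centre of its underside.
Not all that is in view belongs to the job. Of the things that look like the pallet, the largest one is meant.

How it is judged:
By the outcome, as a careful person would: the job done as asked, in the order asked, and still so for the second after the job is handed in, with the robot touching nothing.
It also fails if it takes over 64 s, if anything falls off the work surface, if the arm or the gripper's body presses on something with over 40 N, if the wrist force passes 120 N, or if a joint passes its speed limit or range.

## Working session

There is one attempt and no reset: what is moved stays moved. The work goes in short steps, Python scripts to look and compute and a shell command to move; the robot and the scene stay as the last step left them, time stands still between calls to the robot, and variables do not carry over. Pictures are saved under pics/ and viewed, at most 10 in all, crops included, and the job is handed in when it is done.

```bash
mkdir -p pics
cat > h.py <<'E'
import numpy as np,cv2
from bench import arm
def K(f): return np.array([[f["fx"],0,f["cx"]],[0,f["fy"],f["cy"]],[0,0,1.]]),np.array(f["distortion"],float)
def ray(f,u,v):
    k,d=K(f); p=cv2.undistortPoints(np.array([[[u,v]]],float),k,d)[0,0]
    T=np.array(f["pose"]); r=T[:3,:3]@np.array([p[0],-p[1],-1]); return T[:3,3],r/np.linalg.norm(r)
def onz(f,u,v,z):
    o,r=ray(f,u,v); return o+r*(z-o[2])/r[2]
def proj(f,P):
    k,d=K(f);T=np.array(f["pose"]);c=T[:3,:3].T@(np.array(P,float)-T[:3,3]);c=np.array([c[0],-c[1],-c[2]])
    return cv2.projectPoints(c.reshape(1,1,3),np.zeros(3),np.zeros(3),k,d)[0].ravel()
def tri(f1,p1,f2,p2):
    o1,r1=ray(f1,*p1);o2,r2=ray(f2,*p2)
    s=np.linalg.lstsq(np.c_[r1,-r2],o2-o1,rcond=None)[0]
    a=o1+s[0]*r1;b=o2+s[1]*r2
    return (a+b)/2,np.linalg.norm(a-b)
E
python3 - <<'E'
from h import *
import pickle
F={n:arm.grab_frame(n) for n in("side","top","wrist")}
pickle.dump(F,open("f0.pkl","wb"))
for n in F: print(n,F[n]["fx"],F[n]["distortion"],np.round(F[n]["pose"],3).tolist())
cv2.imwrite("pics/a.png",cv2.resize(F["top"]["img"],(800,600),interpolation=2))
cv2.imwrite("pics/b.png",cv2.resize(F["side"]["img"],(800,600),interpolation=2))
o=arm.get_obs();print(o)
E
```

```text
side 365.69628793488516 [-0.11744122  0.          0.          0.          0.        ] [[0.948, 0.179, -0.265, 0.339], [-0.319, 0.561, -0.764, -0.605], [0.012, 0.808, 0.589, 0.583], [0.0, 0.0, 0.0, 1.0]]
top 460.40219726111826 [0.00079198 0.         0.         0.         0.        ] [[-0.016, 0.99, -0.138, 0.38], [-1.0, -0.018, -0.014, 0.048], [-0.017, 0.137, 0.99, 1.322], [0.0, 0.0, 0.0, 1.0]]
wrist 344.79408451895773 [-0.02082644  0.          0.          0.          0.        ] [[0.25, 0.933, 0.258, 0.24], [-0.968, 0.241, 0.065, -0.635], [-0.002, -0.266, 0.964, 0.385], [0.0, 0.0, 0.0, 1.0]]
{'clock': 0.15, 'q': array([ 1.29009029,  0.46929182, -0.04857133,  1.53340165,  0.02409876,
        1.140991  , -0.08227832]), 'qvel': array([-2.97184591e-03, -1.21199307e-03,  1.54404363e-03, -3.40823902e-03,
       -7.96865471e-05,  2.35513551e-04, -8.17354081e-05]), 'joint_efforts': array([-6.06372469e-04, -5.08430314e+01, -8.11707065e-02, -2.36418450e+01,
       -6.12304732e-02,  3.56891379e-02,  1.28653837e-04]), 'eef_pos': array([ 0.16807106, -0.65327817,  0.22172396]), 'tcp_rot': array([ 9.92082809e-01,  1.25583173e-01, -1.22097589e-04, -7.43314152e-04]), 'ft_force': array([ 0.09835308, -0.7713867 ,  0.71920801]), 'ft_torque': array([ 0.0198963 , -0.03311202, -0.02873393]), 'finger_force': 0.0, 'opening': 0.997748557959645}
```

View pics/a.png

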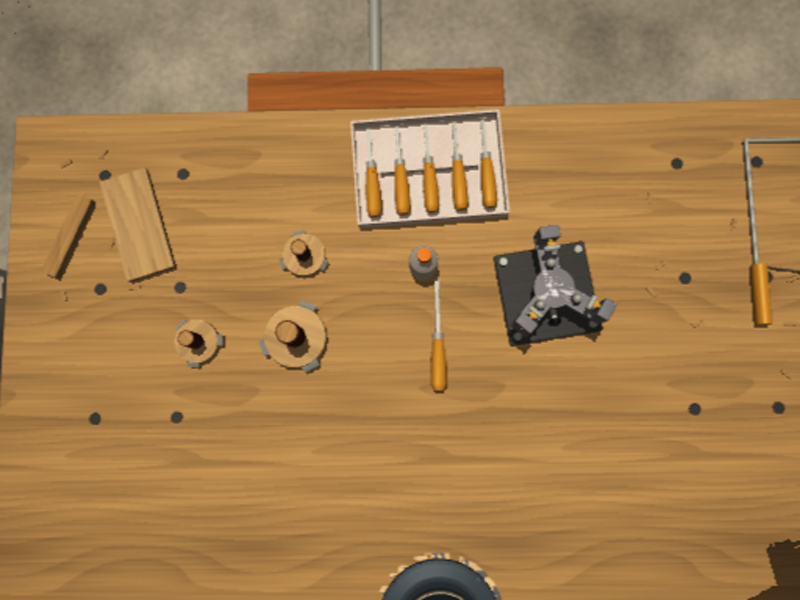

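View pics/b.png

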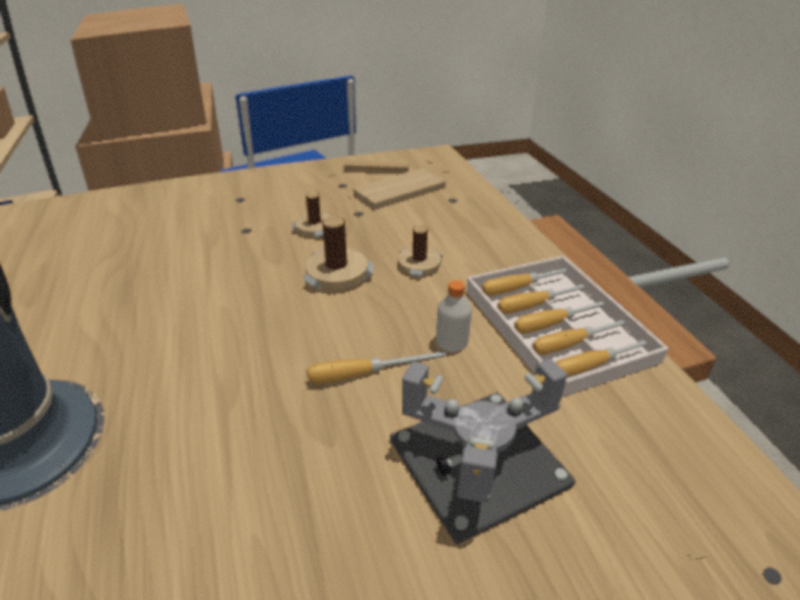

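Pallet-like things in the top view (800x600): (295,338) large, (303,254) and (198,341) small. The first has the largest disc, so it fits the description. I'll confirm with an enlarged crop, with the fixture beside it.

Run:
```python
from h import *
import pickle
F=pickle.load(open("f0.pkl","rb"));im=F["top"]["img"]
a=im[185:245,155:220];b=im[140:225,310:400]
A=cv2.resize(a,None,fx=6,fy=6,interpolation=2);B=cv2.resize(b,None,fx=6,fy=6,interpolation=2)  # 390x360, 540x510
c=np.zeros((510,930,3),np.uint8);c[:360,:390]=A;c[:,390:]=B
cv2.imwrite("pics/c.png",cv2.resize(c,(800,int(510*800/930))))
s=F["side"]["img"][225:345,245:370];cv2.imwrite("pics/d.png",cv2.resize(s,None,fx=5,fy=5,interpolation=2))
hsv=cv2.cvtColor(im,cv2.COLOR_BGR2HSV)
# grey blobs near pallet
m=((hsv[...,1]<70)&(hsv[...,2]>60)).astype(np.uint8);r=np.zeros_like(m);r[185:245,155:220]=m[185:245,155:220]
n,l,st,ce=cv2.connectedComponentsWithStats(r)
print("ridges",[(st[i,4],ce[i].round(1).tolist()) for i in range(1,n) if st[i,4]>8])
for i in range(1,n):
    if st[i,4]>8: print(onz(F["top"],*ce[i],0.018).round(4))
f=F["top"]
for nm,p in dict(b0=(551,268),b1=(0,0)).items(): pass
```

```text
ridges [(np.int32(32), [196.6, 195.3]), (np.int32(27), [168.3, 222.0]), (np.int32(40), [198.8, 233.6])]
[0.558  0.2284 0.018 ]
[0.4829 0.3092 0.018 ]
[0.4486 0.2223 0.018 ]
```

View pics/c.png

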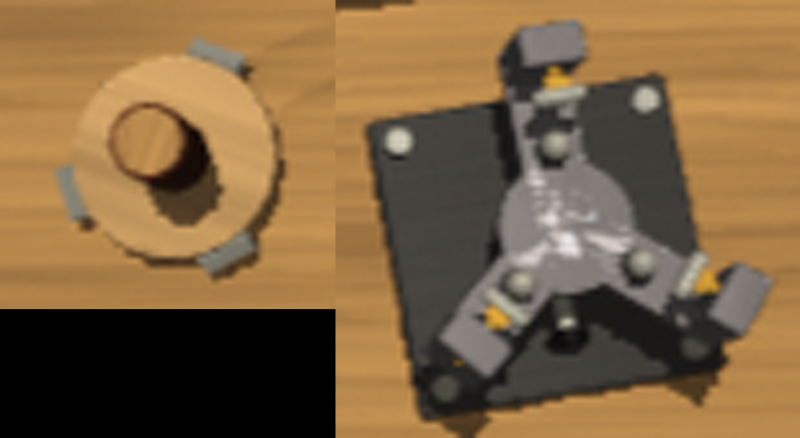

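View pics/d.png

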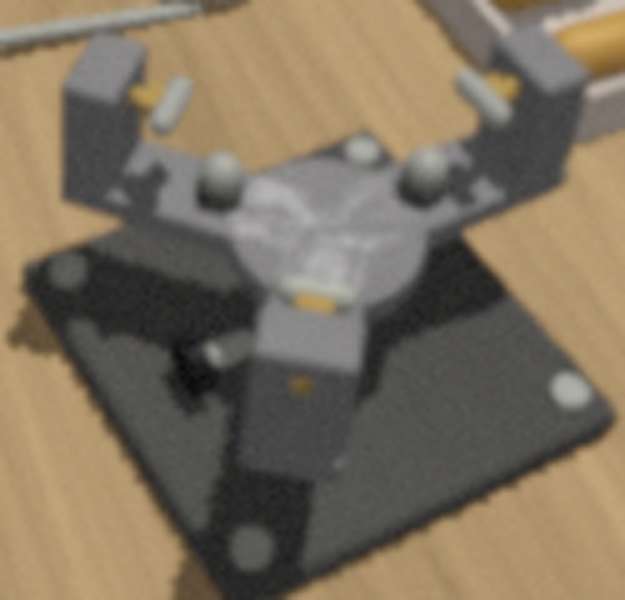

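Shown: the large pallet at crop (175,157), ridges at (217,55), (72,195) and (228,252). The fixture's balls are at (554,143), (519,282) and (640,262), and the left and right arms are clear in the side view. The large pallet is the one meant.

```bash
cat >> h.py <<'E'
A3=np.radians([0,130,-130])
def fit3(P,R):
    """P 3x2 points at unknown order -> best centre, yaw, with radii/angles template R at A3"""
    T=np.c_[R*np.cos(A3),R*np.sin(A3)];best=None
    import itertools
    for pm in itertools.permutations(range(3)):
        Q=np.array(P)[list(pm),:2];qc=Q.mean(0);tc=T.mean(0)
        H=(T-tc).T@(Q-qc);th=np.arctan2(H[0,1]-H[1,0],H[0,0]+H[1,1])
        Rm=np.array([[np.cos(th),-np.sin(th)],[np.sin(th),np.cos(th)]])
        c=qc-Rm@tc;e=np.linalg.norm(T@Rm.T+c-Q,axis=1)
        if best is None or e.max()<best[2].max(): best=(c,th,e,pm)
    return best
E
python3 - <<'E'
from h import *
import pickle
F=pickle.load(open("f0.pkl","rb"));t,s=F["top"],F["side"]
r=fit3([[.558,.2284],[.4829,.3092],[.4486,.2223]],.061);print("pallet",r[0],np.degrees(r[1]),r[2:])
print("blank top px",proj(t,[*r[0],.111]),proj(s,[*r[0],.111]))
top=[(310+(u-335.5)/5.161,140+v/5.161) for u,v in((554,143),(519,282),(640,262))]
print("balls",tri(t,top[0],s,(329.6,259.4)),tri(t,top[1],s,(289.2,260.6)))
for z in (.07,.08,.09):
    r=fit3([onz(t,*p,z) for p in top],.042);print(z,r[0],np.degrees(r[1]),r[2:])
o=arm.get_obs();T=np.array(F["wrist"]["pose"])
from scipy.spatial.transform import Rotation as Ro
R=Ro.from_quat(o["tcp_rot"]).as_matrix();print("tool axes",R.round(3),"cam in tool",R.T@(T[:3,3]-o["eef_pos"]),"\n",(R.T@T[:3,:3]).round(3))
E
```

```text
pallet [0.50188982 0.25113955] -21.842790683828806 (array([5.12401667e-04, 9.98261615e-05, 4.94172483e-04]), (0, 1, 2))
blank top px [183.20502256 211.83375243] [213.72397013 141.78571086]
balls (array([ 0.6163925 , -0.20556963,  0.08468245]), np.float64(0.001914959132195999)) (array([ 0.54339959, -0.18428272,  0.08446578]), np.float64(0.0004997088523582511))
0.07 [ 0.57755316 -0.21524689] 8.424261284495033 (array([0.00103947, 0.00065068, 0.00063848]), (0, 1, 2))
0.08 [ 0.57600552 -0.21313836] 8.424261284495048 (array([0.00066388, 0.00035955, 0.00034725]), (0, 1, 2))
0.09 [ 0.57445788 -0.21102983] 8.424261284495064 (array([0.00028831, 0.00020228, 0.00019787]), (0, 1, 2))
tool axes [[ 0.968  0.249 -0.   ]
 [ 0.249 -0.968  0.001]
 [-0.    -0.002 -1.   ]] cam in tool [ 7.42641121e-02  1.03672805e-04 -1.62983765e-01] 
 [[ 0.     0.964  0.266]
 [ 1.    -0.     0.   ]
 [ 0.     0.266 -0.964]]
```

```bash
python3 -m creep '[[[0.03,-0.019,0],0.02],[[0.08,-0.052,0],0.04],[[0.13,-0.084,0],0.06],[[0.18,-0.116,0],0.08],[[0.23,-0.148,0],0.1],[[0.28,-0.181,0],0.105],[[0.33,-0.213,0],0.105],[[0.38,-0.245,0],0.105]]' 0.087
```

```text
clock: 1.15
eef_pos: [0.4761, -0.3203, 0.2225]
tcp_rot: [0.997, 0.073, -0.0, 0.0]
ft_force: [0.3, -0.8, -0.1]
opening: 1.003
finger_force: 0.0
```

```bash
python3 -m creep '[[[0.045,-0.037,0],0],[[0.085,-0.069,0],0],[[0.107,-0.087,0],0],[[0.114,-0.092,0],0],[[0.114,-0.092,0],0],[[0.114,-0.092,0],0]]'
python3 - <<'E'
from h import *
import pickle
f=arm.grab_frame("wrist");pickle.dump(f,open("w1.pkl","wb"))
print(arm.get_obs()["eef_pos"])
cv2.imwrite("pics/w1.png",cv2.resize(f["img"],(800,600),interpolation=2))
B=np.array([.575,-.212])
for a in A3: print(proj(f,[B[0]+.042*np.cos(a+.147),B[1]+.042*np.sin(a+.147),.0846])*1.5625)
E
```

```text
clock: 1.9
eef_pos: [0.5733, -0.2161, 0.2224]
tcp_rot: [0.997, 0.072, -0.0, 0.0]
ft_force: [0.5, -0.4, 0.3]
opening: 0.997
finger_force: 0.0
[ 0.57339993 -0.21598533  0.22251846]
[398.16968139 200.95251759]
[344.15317987 319.6401163 ]
[453.67894612 319.32573547]
```

View pics/w1.png

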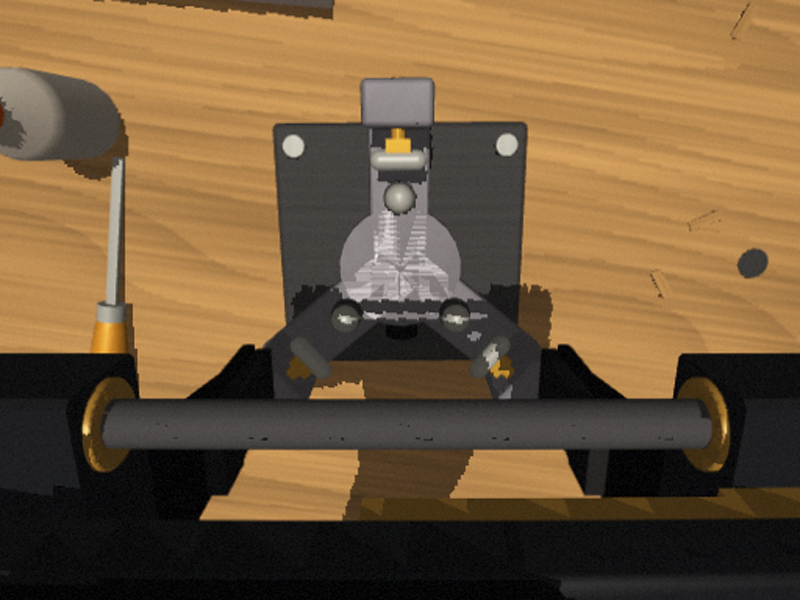

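The wrist view shows the three balls at (399,198), (347,316) and (455,316), and roller 0 at (398,159). These are close to the prediction.

Run:
```python
from h import *
import pickle
F=pickle.load(open("f0.pkl","rb"));t,s=F["top"],F["side"];w=pickle.load(open("w1.pkl","rb"))
W=[(u/1.5625,v/1.5625) for u,v in((399,198.5),(346.5,316.5),(454.5,316.5))]
for z in(.078,.084,.090):
    r=fit3([onz(w,*p,z) for p in W],.042);print(z,r[0],np.degrees(r[1]),(r[2]*1e3).round(2))
top=[(310+(u-335.5)/5.161,140+v/5.161) for u,v in((554,143),(519,282),(640,262))]
for i in range(3): print(tri(t,top[i],w,W[i]))
print("sw",tri(s,(329.6,259.4),w,W[0]),tri(s,(289.2,260.6),w,W[1]))
# rollers: side crop d: right roller (483,97) left (172,103), front(318,290)
sr=[(245+483/5,225+97/5),(245+172/5,225+103/5)];wr=[(398/1.5625,159/1.5625),(310/1.5625,357/1.5625)]
print("rollers sw",tri(s,sr[0],w,wr[0]),tri(s,sr[1],w,wr[1]))
# foot corners
fc=[(273,126),(526,123)];print("foot yaw",[onz(w,u/1.5625,v/1.5625,.014).round(4) for u,v in fc])
```

```text
0.078 [ 0.57514155 -0.21269198] 8.596075854902614 [0.7  0.18 0.6 ]
0.084 [ 0.57662013 -0.21253486] 8.596075854902644 [0.3  0.61 0.35]
0.09 [ 0.57809871 -0.21237775] 8.596075854902631 [1.16 1.38 1.05]
(array([ 0.61771632, -0.20620838,  0.08289251]), np.float64(0.00021910071324987793))
(array([ 0.54422771, -0.18505806,  0.08033304]), np.float64(0.00016335813632596205))
(array([ 0.55361429, -0.24867642,  0.08091291]), np.float64(0.0003791206599468152))
sw (array([ 0.61690096, -0.20536183,  0.08355225]), np.float64(0.0024088037552686655)) (array([ 0.54431931, -0.18435955,  0.08330249]), np.float64(0.0024132255602546757))
rollers sw (array([ 0.63882584, -0.20219251,  0.11274569]), np.float64(0.002092922375002095)) (array([ 0.528833  , -0.16959871,  0.11305627]), np.float64(0.0016277456855642678))
foot yaw [array([ 0.6463, -0.1172,  0.014 ]), array([ 0.6721, -0.2823,  0.014 ])]
```

```bash
python3 -m creep '[[[0,-0.03,0],0.05],[[-0.001,-0.08,0],0.12],[[-0.002,-0.135,0],0.2],[[-0.002,-0.19,0],0.28],[[-0.003,-0.245,0],0.36],[[-0.003,-0.3,0],0.44],[[-0.003,-0.355,0],0.5],[[-0.003,-0.4,0],0.525]]'
python3 - <<'E'
from h import *
from scipy.spatial.transform import Rotation as Ro
o=arm.get_obs();R=Ro.from_quat(o["tcp_rot"]).as_matrix();print(o["eef_pos"],np.degrees(np.arctan2(R[1,0],R[0,0])),R.T@(np.array([.502,.251,.222])-o["eef_pos"]))
E
```

```text
clock: 2.95
eef_pos: [0.5126, 0.1821, 0.2229]
tcp_rot: [0.982, -0.189, 0.0, -0.0]
ft_force: [1.5, 0.6, 0.7]
opening: 1.001
finger_force: 0.0
[0.51263612 0.18213478 0.22291424] -21.767091727278174 [-0.03541606 -0.06001062  0.00090007]
```

```bash
python3 -m creep '[[[-0.015,-0.025,0],0],[[-0.028,-0.048,0],0],[[-0.035,-0.06,0],0],[[-0.035,-0.06,0],0],[[-0.035,-0.06,0],0]]'
python3 - <<'E'
from h import *
import pickle
f=arm.grab_frame("wrist");pickle.dump(f,open("w2.pkl","wb"))
cv2.imwrite("pics/w2.png",cv2.resize(f["img"],(800,600),interpolation=2))
B=np.array([.502,.251]);
for a in A3: print(proj(f,[B[0]+.061*np.cos(a-.381),B[1]+.061*np.sin(a-.381),.018])*1.5625)
print(proj(f,[*B,.111])*1.5625)
E
```

```text
clock: 3.58
eef_pos: [0.5032, 0.2481, 0.2225]
tcp_rot: [0.982, -0.189, 0.0, 0.001]
ft_force: [-0.8, -0.8, 0.8]
opening: 0.999
finger_force: 0.0
[403.09135023 168.87536519]
[337.74567985 312.50469986]
[468.47737782 312.56941677]
[402.60345225 294.40973068]
```

View pics/w2.png

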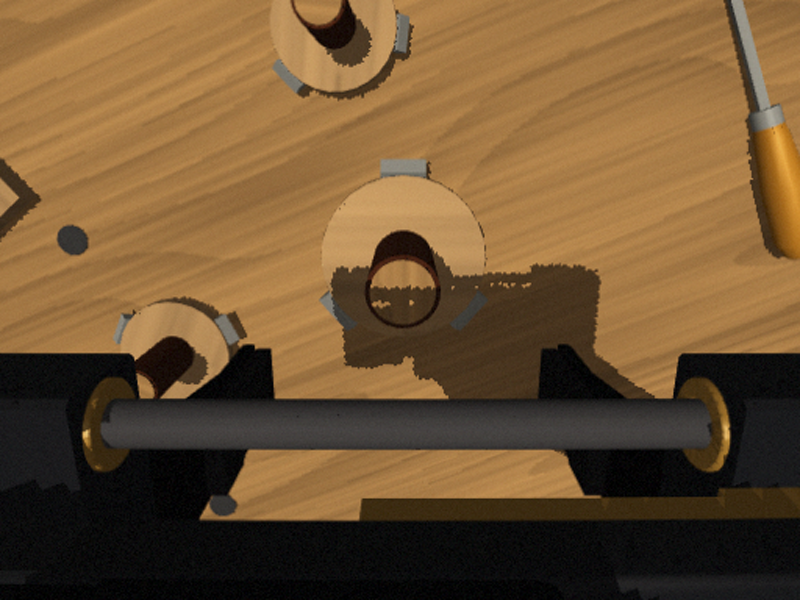

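The wrist view shows ridges at (404,168), (336,310) and (470,310), and the branch top at (403,292). All are within 2 px of the prediction, so I'll descend.

```bash
python3 -m creep '[[[-0.001,-0.002,0.02],0],[[-0.001,-0.002,0.055],0],[[-0.001,-0.002,0.09],0],[[-0.001,-0.002,0.12],0],[[-0.001,-0.002,0.145],0],[[-0.001,-0.002,0.156],0],[[-0.001,-0.002,0.156],0],[[-0.001,-0.002,0.156],0]]'
python3 -m creep '[[[0,0,0],0],[[0,0,0],0],[[0,0,0],0],[[0,0,0],0]]' 0.036 30
```

```text
clock: 4.62
eef_pos: [0.5033, 0.2523, 0.0676]
tcp_rot: [0.982, -0.188, 0.001, -0.001]
ft_force: [-0.8, -0.0, 0.1]
opening: 0.995
finger_force: 0.0
clock: 5.12
eef_pos: [0.5025, 0.2521, 0.0666]
tcp_rot: [0.982, -0.188, 0.0, 0.0]
ft_force: [0.2, -0.5, 0.0]
opening: 0.635
finger_force: 0.0
```

```bash
python3 -m creep '[[[0,0,0],0],[[0,0,0],0],[[0,0,0],0],[[0,0,0],0],[[0,0,0],0]]' 0.03 40
python3 -m creep '[[[0,0,-0.005],0],[[0,0,-0.02],0],[[0,0,-0.05],0],[[0,0,-0.09],0],[[0,0,-0.125],0],[[0,0,-0.15],0],[[0,0,-0.16],0],[[0,0,-0.16],0]]'
```

```text
clock: 5.75
eef_pos: [0.5024, 0.2519, 0.0665]
tcp_rot: [0.982, -0.188, -0.0, 0.0]
ft_force: [-0.9, -0.3, 1.6]
opening: 0.449
finger_force: 40.0
clock: 6.75
eef_pos: [0.5024, 0.2522, 0.2269]
tcp_rot: [0.982, -0.188, 0.0, -0.0]
ft_force: [0.7, 0.1, -6.0]
opening: 0.454
finger_force: 40.0
```

Run:
```python
from h import *
import pickle
from scipy.spatial.transform import Rotation as Ro
w=pickle.load(open("w2.pkl","rb"));im=w["img"]
W=[(u/1.5625,v/1.5625) for u,v in((404.5,168),(335.5,309),(470,310))]
r=fit3([onz(w,*p,.018) for p in W],.061);print(r[0],np.degrees(r[1]),r[2]*1e3,"branch",onz(w,403/1.5625,292.5/1.5625,.111))
T=np.array(w["pose"])[:3,:3];print("cam yaw",np.degrees(np.arctan2(T[1,0],T[0,0]))+90)
o=arm.get_obs();R=Ro.from_quat(o["tcp_rot"]).as_matrix();print(o["eef_pos"],np.degrees(np.arctan2(R[1,0],R[0,0])),R.T@(np.array([.576,-.2126,.2269])-o["eef_pos"]),o["ft_force"])
```

```text
[0.50350391 0.25017414] -22.40740894757342 [1.13557887 1.4034829  1.39776329] branch [0.50289401 0.25041563 0.111     ]
cam yaw -21.77557341876941
[0.50238457 0.25215535 0.22686751] -21.662712050924178 [ 2.39976892e-01  4.04756521e-01 -1.19240810e-04] [ 0.65495874  0.06131655 -6.00752734]
```

```bash
python3 -m creep '[[[0.012,0.02,0],-0.03],[[0.035,0.06,0],-0.09],[[0.06,0.1,0],-0.16],[[0.09,0.15,0],-0.23],[[0.12,0.2,0],-0.3],[[0.15,0.25,0],-0.37],[[0.175,0.295,0],-0.43],[[0.2,0.335,0],-0.48]]'
python3 - <<'E'
from h import *
from scipy.spatial.transform import Rotation as Ro
o=arm.get_obs();R=Ro.from_quat(o["tcp_rot"]).as_matrix();y=np.degrees(np.arctan2(R[1,0],R[0,0]));print(o["eef_pos"],y,np.radians(y-9),R.T@(np.array([.575,-.213,.2269])-o["eef_pos"]),o["ft_force"])
E
```

```text
clock: 7.75
eef_pos: [0.5635, -0.1351, 0.2247]
tcp_rot: [0.999, 0.051, -0.002, -0.0]
ft_force: [-0.1, 0.1, -5.0]
opening: 0.458
finger_force: 40.0
[ 0.56354548 -0.13509146  0.2247374 ] 5.879438050099572 -0.0544640805382168 [ 0.00340685  0.07867051 -0.00222888] [-0.10921933  0.11021022 -5.02476597]
```

```bash
python3 -m creep '[[[0.0015,0.035,0],-0.025],[[0.003,0.06,0],-0.045],[[0.0035,0.074,0],-0.0545],[[0.0035,0.079,0.01],-0.0545],[[0.0035,0.079,0.022],-0.0545],[[0.0035,0.079,0.03],-0.0545],[[0.0035,0.079,0.03],-0.0545],[[0.0035,0.079,0.03],-0.0545]]'
python3 - <<'E'
from h import *
import pickle
from scipy.spatial.transform import Rotation as Ro
o=arm.get_obs();R=Ro.from_quat(o["tcp_rot"]).as_matrix();y=np.degrees(np.arctan2(R[1,0],R[0,0]));print(o["eef_pos"],y,o["ft_force"])
F={n:arm.grab_frame(n) for n in("side","top","wrist")};pickle.dump(F,open("f1.pkl","wb"))
a=cv2.resize(F["side"]["img"][215:345,235:370],(405,390),interpolation=2)
b=cv2.resize(F["wrist"]["img"][20:300,100:420],(395,346),interpolation=2)
c=np.zeros((390,800,3),np.uint8);c[:,:405]=a;c[:346,405:]=b;cv2.imwrite("pics/e.png",c)
E
```

```text
clock: 8.75
eef_pos: [0.5765, -0.2109, 0.1969]
tcp_rot: [0.997, 0.078, 0.0, 0.0]
ft_force: [0.4, -0.4, -4.6]
opening: 0.453
finger_force: 40.0
[ 0.57650245 -0.21088927  0.19691023] 8.997156937277364 [ 0.40627523 -0.37241243 -4.64416206]
```

View pics/e.png

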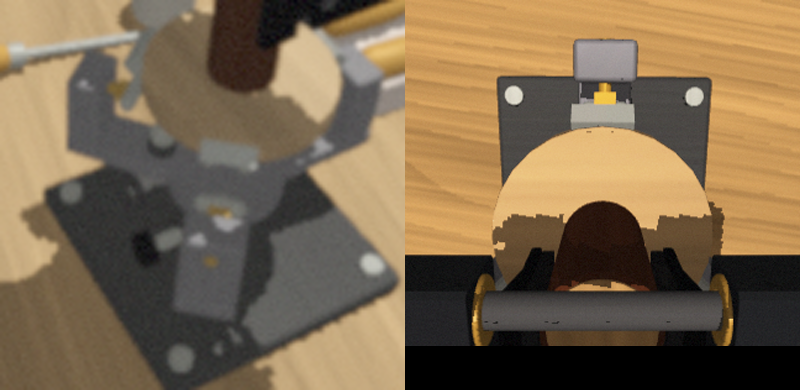

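The wrist crop shows ridge 0 at x 571 to 634, the block at 574 to 637 and the disc at 494 to 712. Alignment is close; next I'll put numbers on it.

Run:
```python
from h import *
import pickle
F=pickle.load(open("f1.pkl","rb"));w=F["wrist"];s=F["side"]
px=lambda u,v:(100+(u-405)/1.234,20+v/1.234)
o=arm.get_obs();t=o["eef_pos"]
yaw=np.radians(8.6);X=np.array([np.cos(yaw),np.sin(yaw)]);Y=np.array([-X[1],X[0]]);C=np.array([.576,-.2126])
def loc(p): d=p[:2]-C;return (d@X*1e3).round(1),(d@Y*1e3).round(1)
zo=t[2]-.0665
for n,p,z in(("ridge L",(571,104),zo+.018),("ridge R",(634,104),zo+.018),("disc L",(494,225),zo+.026),("disc R",(712,225),zo+.026),("disc top",(603,127),zo+.026),("blk L in",(574,80),.122),("blk R in",(637,80),.122),("blk L out",(574,40),.122),("blk R out",(637,40),.122),("footL",(498,78),.014),("footR",(711,78),.014)):
    print(n,loc(onz(w,*px(*p),z)))
print("tcp",loc(t))
# side: ridge2 front tab
e=[(235+u/3,215+v/3) for u,v in((201,155),(258,160))]
for p in e: print("side ridge2",loc(onz(s,*p,zo+.018)))
```

```text
ridge L (np.float64(68.4), np.float64(16.6))
ridge R (np.float64(68.6), np.float64(-13.9))
disc L (np.float64(9.2), np.float64(55.5))
disc R (np.float64(9.9), np.float64(-54.1))
disc top (np.float64(58.1), np.float64(1.1))
blk L in (np.float64(80.2), np.float64(16.7))
blk R in (np.float64(80.4), np.float64(-17.1))
blk L out (np.float64(100.4), np.float64(16.5))
blk R out (np.float64(100.6), np.float64(-16.6))
footL (np.float64(83.8), np.float64(82.9))
footR (np.float64(84.9), np.float64(-83.6))
tcp (np.float64(0.7), np.float64(1.2))
side ridge2 (np.float64(-50.9), np.float64(-36.9))
side ridge2 (np.float64(-26.0), np.float64(-53.6))
```

```bash
python3 -m creep '[[[-0.0016,0.0012,0.005],0.003],[[-0.0016,0.0012,0.011],0.003],[[-0.0016,0.0012,0.016],0.003],[[-0.0016,0.0012,0.02],0.003],[[-0.0016,0.0012,0.022],0.003],[[-0.0016,0.0012,0.022],0.003]]' - 50
python3 -m creep '[[[0,0,0.001],0],[[0,0,0.002],0],[[0,0,0.002],0],[[0,0,0.002],0]]'
python3 -m creep '[[[0,0,0.001],0],[[0,0,0.002],0],[[0,0,0.002],0],[[0,0,0.002],0]]'
```

```text
clock: 9.65
eef_pos: [0.5747, -0.2127, 0.1744]
tcp_rot: [0.997, 0.077, -0.0, -0.0]
ft_force: [0.1, -0.0, -5.4]
opening: 0.447
finger_force: 50.0
clock: 10.15
eef_pos: [0.5749, -0.2127, 0.1727]
tcp_rot: [0.997, 0.077, 0.0, 0.0]
ft_force: [-0.0, 0.4, -5.2]
opening: 0.454
finger_force: 50.0
clock: 10.65
eef_pos: [0.5756, -0.2129, 0.1715]
tcp_rot: [0.997, 0.077, 0.001, 0.0]
ft_force: [0.1, 0.6, 2.7]
opening: 0.45
finger_force: 50.0
```

```bash
python3 -m creep '[[[0,0,0.0005],0],[[0,0,0.001],0],[[0,0,0.001],0]]'
python3 -m creep '[[[0,0,0.0005],0],[[0,0,0.001],0],[[0,0,0.001],0]]'
```

```text
clock: 11.02
eef_pos: [0.5754, -0.2131, 0.1701]
tcp_rot: [0.997, 0.077, 0.001, 0.0]
ft_force: [0.3, 0.2, 4.9]
opening: 0.451
finger_force: 50.0
clock: 11.4
eef_pos: [0.5753, -0.213, 0.1691]
tcp_rot: [0.997, 0.077, 0.001, 0.0]
ft_force: [1.5, -0.0, 6.1]
opening: 0.452
finger_force: 50.0
```

```bash
python3 -c "
from h import *
o=arm.get_obs();print(o['ft_force'],o['ft_torque'],o['eef_pos'])"
```

```text
[ 1.45071115 -0.00749     6.146776  ] [ 0.08012464 -0.18755113  0.00688112] [ 0.57527558 -0.21303591  0.16907696]
```

```bash
python3 -m creep '[[[0,0,0.0005],0],[[0,0,0.001],0],[[0,0,0.0015],0],[[0,0,0.0015],0]]'
python3 -m creep '[[[0,0,0.0005],0],[[0,0,0.001],0],[[0,0,0.0015],0],[[0,0,0.0015],0]]'
```

```text
clock: 11.9
eef_pos: [0.5754, -0.2131, 0.1679]
tcp_rot: [0.997, 0.077, 0.001, 0.0]
ft_force: [0.6, 0.2, 7.5]
opening: 0.45
finger_force: 50.0
clock: 12.4
eef_pos: [0.5757, -0.2131, 0.1668]
tcp_rot: [0.997, 0.077, 0.001, 0.001]
ft_force: [0.6, 0.3, 8.8]
opening: 0.452
finger_force: 50.0
```

```bash
python3 -m creep '[[[0,0,0.0005],0],[[0,0,0.001],0],[[0,0,0.0015],0],[[0,0,0.0015],0]]'
python3 -m creep '[[[0,0,0.0005],0],[[0,0,0.001],0],[[0,0,0.001],0],[[0,0,0.001],0]]'
```

```text
clock: 12.9
eef_pos: [0.5755, -0.213, 0.1646]
tcp_rot: [0.997, 0.077, 0.001, 0.0]
ft_force: [1.9, -0.4, 3.2]
opening: 0.453
finger_force: 50.0
clock: 13.4
eef_pos: [0.5736, -0.2124, 0.1612]
tcp_rot: [0.997, 0.077, -0.002, -0.001]
ft_force: [2.1, -1.0, -9.2]
opening: 0.449
finger_force: 50.0
```

```bash
python3 -m creep '[[[0,0,0.0005],0],[[0,0,0.001],0],[[0,0,0.0015],0],[[0,0,0.0015],0]]'
python3 -m creep '[[[0,0,0.0005],0],[[0,0,0.001],0],[[0,0,0.0015],0],[[0,0,0.0015],0]]'
```

```text
clock: 13.9
eef_pos: [0.5745, -0.2127, 0.1616]
tcp_rot: [0.997, 0.077, -0.0, -0.0]
ft_force: [1.1, 1.3, -6.4]
opening: 0.452
finger_force: 50.0
clock: 14.4
eef_pos: [0.5743, -0.2127, 0.1591]
tcp_rot: [0.997, 0.077, -0.001, -0.0]
ft_force: [2.1, 0.0, -11.6]
opening: 0.456
finger_force: 50.0
```

```bash
python3 -m creep '[[[0,0,0.0005],0],[[0,0,0.001],0],[[0,0,0.001],0],[[0,0,0.001],0]]'
python3 -m creep '[[[0,0,0.0005],0],[[0,0,0.001],0],[[0,0,0.001],0],[[0,0,0.001],0]]'
python3 -m creep '[[[0,0,0.0005],0],[[0,0,0.001],0],[[0,0,0.001],0],[[0,0,0.001],0]]'
```

```text
clock: 14.9
eef_pos: [0.574, -0.2126, 0.1581]
tcp_rot: [0.997, 0.077, -0.001, -0.0]
ft_force: [2.2, 0.2, -17.7]
opening: 0.45
finger_force: 50.0
clock: 15.4
eef_pos: [0.5745, -0.2126, 0.158]
tcp_rot: [0.997, 0.077, -0.0, -0.0]
ft_force: [0.6, 1.5, -16.0]
opening: 0.449
finger_force: 50.0
clock: 15.9
eef_pos: [0.5751, -0.2128, 0.1574]
tcp_rot: [0.997, 0.077, 0.0, 0.0]
ft_force: [0.8, 0.1, -14.2]
opening: 0.451
finger_force: 50.0
```

```bash
python3 -m creep '[[[0,0,0.0005],0],[[0,0,0.001],0],[[0,0,0.001],0],[[0,0,0.001],0]]'
python3 -m creep '[[[0,0,0.0005],0],[[0,0,0.001],0],[[0,0,0.001],0],[[0,0,0.001],0]]'
```

```text
clock: 16.4
eef_pos: [0.575, -0.2129, 0.1562]
tcp_rot: [0.997, 0.077, 0.0, 0.0]
ft_force: [1.8, -0.7, -13.0]
opening: 0.449
finger_force: 50.0
clock: 16.9
eef_pos: [0.575, -0.2127, 0.1552]
tcp_rot: [0.997, 0.077, 0.0, 0.0]
ft_force: [1.0, 0.3, -11.3]
opening: 0.446
finger_force: 50.0
```

```bash
python3 -m creep '[[[0,0,0.0005],0],[[0,0,0.001],0],[[0,0,0.001],0],[[0,0,0.001],0]]'
python3 -m creep '[[[0,0,0.0005],0],[[0,0,0.0005],0],[[0,0,0.0005],0]]'
python3 -m creep '[[[0,0,0.0005],0],[[0,0,0.0005],0],[[0,0,0.0005],0]]'
```

```text
clock: 17.4
eef_pos: [0.5752, -0.2126, 0.1548]
tcp_rot: [0.997, 0.077, 0.001, 0.0]
ft_force: [-0.5, 3.2, -3.6]
opening: 0.452
finger_force: 50.0
clock: 17.77
eef_pos: [0.5754, -0.2126, 0.1547]
tcp_rot: [0.997, 0.077, 0.001, 0.0]
ft_force: [-1.7, 2.2, 4.6]
opening: 0.451
finger_force: 50.0
clock: 18.15
eef_pos: [0.5754, -0.2126, 0.1546]
tcp_rot: [0.997, 0.077, 0.001, 0.0]
ft_force: [-2.3, 3.0, 7.0]
opening: 0.455
finger_force: 50.0
```

Run:
```python
from h import *
import pickle
o=arm.get_obs();print(o["ft_force"],o["ft_torque"],o["tcp_rot"])
F={n:arm.grab_frame(n) for n in("side","top","wrist")};pickle.dump(F,open("f2.pkl","wb"))
a=cv2.resize(F["side"]["img"][215:345,235:370],(405,390),interpolation=2)
b=cv2.resize(F["wrist"]["img"][20:300,100:420],(395,346),interpolation=2)
c=np.zeros((390,800,3),np.uint8);c[:,:405]=a;c[:346,405:]=b;cv2.imwrite("pics/g.png",c)
```

```text
[-2.32364763  2.9947472   7.03546803] [0.96885381 0.65856939 0.01135802] [9.97057455e-01 7.66531045e-02 8.36966962e-04 1.80778060e-04]
```

View pics/g.png

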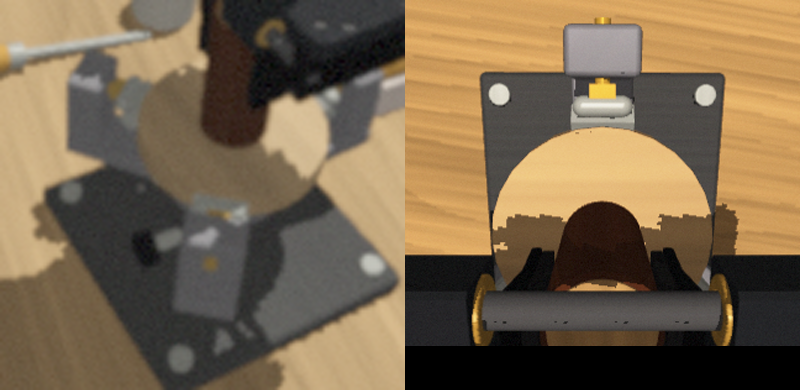

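The side and wrist crops show the pallet level, with the roller (603,105) above ridge 0. There is still a small sideways load, so I'll relieve it before letting go.

```bash
python3 -m creep '[[[-0.0003,-0.0005,0],0],[[-0.0004,-0.0007,0],0],[[-0.0004,-0.0007,0],0]]'
python3 -m creep '[[[0,0,0.0002],0],[[0,0,0.0003],0],[[0,0,0.0003],0],[[0,0,0.0003],0]]'
```

```text
clock: 18.68
eef_pos: [0.5753, -0.2126, 0.1546]
tcp_rot: [0.997, 0.077, 0.001, 0.001]
ft_force: [-1.3, 2.4, 6.0]
opening: 0.451
finger_force: 50.0
clock: 19.18
eef_pos: [0.5754, -0.2125, 0.1546]
tcp_rot: [0.997, 0.077, 0.001, 0.001]
ft_force: [-1.0, 2.1, 7.3]
opening: 0.452
finger_force: 50.0
```

```bash
python3 -m creep '[[[0,0,0],0],[[0,0,0],0]]' - 10
python3 -m creep '[[[0,0,0],0],[[0,0,0],0],[[0,0,0],0],[[0,0,0],0],[[0,0,0],0],[[0,0,0],0]]' 0.08
python3 -m creep '[[[0,0,-0.01],0],[[0,0,-0.03],0],[[0,0,-0.06],0],[[0,0,-0.1],0],[[0,0,-0.14],0],[[0,0,-0.15],0],[[0,0,-0.15],0],[[0,0,-0.15],0]]'
python3 - <<'E'
from h import *
import pickle
F={n:arm.grab_frame(n) for n in("side","wrist")};pickle.dump(F,open("f3.pkl","wb"))
a=cv2.resize(F["side"]["img"][215:345,235:370],(405,390),interpolation=2)
b=cv2.resize(F["wrist"]["img"][20:300,100:420],(395,346),interpolation=2)
c=np.zeros((390,800,3),np.uint8);c[:,:405]=a;c[:346,405:]=b;cv2.imwrite("pics/h.png",c)
E
```

```text
clock: 19.42
eef_pos: [0.5754, -0.2126, 0.1545]
tcp_rot: [0.997, 0.077, 0.002, 0.001]
ft_force: [-2.2, 1.5, 6.7]
opening: 0.454
finger_force: 10.0
clock: 20.18
eef_pos: [0.5743, -0.2121, 0.1527]
tcp_rot: [0.997, 0.077, -0.0, 0.0]
ft_force: [-1.5, -0.6, 0.0]
opening: 0.912
finger_force: 0.0
clock: 21.18
eef_pos: [0.5734, -0.2119, 0.3011]
tcp_rot: [0.997, 0.077, -0.001, -0.0]
ft_force: [-0.8, -0.6, -0.9]
opening: 0.917
finger_force: 0.0
```

View pics/h.png

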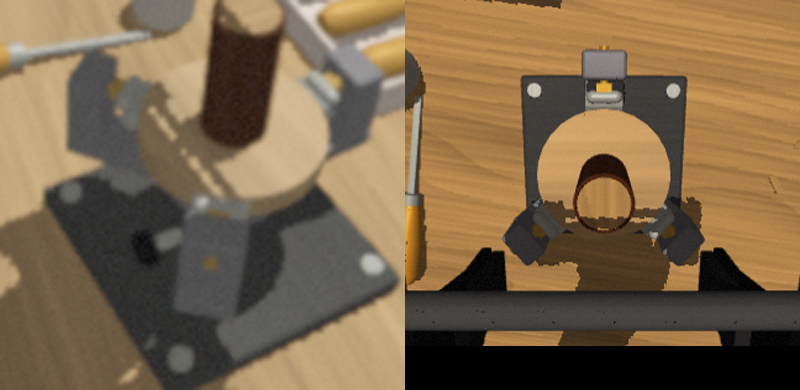

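The pallet stands level, with the rollers at (604,97), (547,220) and (660,220) snapped over the ridges. The gripper is clear, so I'm handing in.

```bash
python3 -c "
from bench import arm
print(arm.sign_off())"
```

```text
the job is handed in; nothing more can be done
None
```

The pallet is on the fixture and handed in at about 21 s: held down onto the balls before release, it looks level in the last pictures with all three rollers over their ridges, and I did not touch the gouge or the glue bottle.

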